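Pull the slip board from under the boxes

TASK

Get the plywood slip board back from under the two stacked boxes: push the spring ejector at the end of the unloading station all the way in so that the board's other end comes out, let the ejector spring back, then slide the board out from under the boxes slowly enough that they do not tip, leaving them standing one on the other where they are and never touching them with the robot. Finally lay the board (do not drop it) flat in the aluminium cradle between its two end lips, and leave the other things on the bench alone.

Things in the scene. Friction and masses are not known exactly. Their poses are not given: they have to be found in the camera images.
- station: Unloading station, an aluminium fixture fixed to the bench: two rails (each 12 mm wide, 14 mm high, inner faces 64 mm apart) along its y axis; the bench is the channel's floor. Origin on the bench midway between the rails, where the boxes stand; z up, y along the channel towards the ejector. Rails run from y = -105 mm (open exit end) to +130 mm. The board leaves towards -y.
- bay (a point): The same point and axes as the station's: on the bench under the stack of boxes.
- stop_roller (a point): Centre of the free-turning grey stop roller across the station's channel that holds the boxes back, at y = -33 mm in the station: 12 mm in diameter, 9 to 21 mm above the bench, between posts 24 mm high (88 mm over all). The board passes beneath it. (A bridge 28 mm high at y = +102 to +122 mm guides the ejector.)
- ejector_tab (a point): Centre of the outer (+y) face of the ejector's upright dark steel push tab, 46 mm wide, 54 mm high from 2 mm above the bench, 6 mm thick plus a rubber pad; this point is 35 mm above the bench, at y = +172 mm from the bay with the ejector out. Axes as the bay's. Push it in the -y direction, level.
- ejector (a joint): Ejector travel in m: 0 is out (rest), 0.045 fully in. A spring drives it back: 1.4 N at the start, 5.4 N fully in, plus up to about 4 N while it moves the loaded board. It pushes the board ahead of it; fully in, about 42 to 46 mm of the board stands out beyond the rails at the exit end, and the board stays there when the ejector springs back.
- board_center (a point): Centre (3 mm above its underside) of the loose plywood slip board, 60 mm wide (x) x 200 mm long (y) x 6 mm thick (z), 60 g; its rear 35 mm (+y) are bevelled on top down to 2 mm. It starts in the channel under the boxes, nearly flush with the rails' exit end, its rear just ahead of the ejector. Can be gripped across its 60 mm width.
- lower_box_center (a point): Centre of the lower small kraft box, 50 x 50 x 66 mm tall, about 45 g, standing on the board behind the stop roller; z up. When the board has gone it drops 6 mm to the bench and stands there. At a pull of 0.06 m/s or less the stack stays up; at 0.2 m/s it often topples.
- upper_box_center (a point): Centre of the upper small kraft box, the same size, standing loose on the lower one (tops 138 mm above the bench at the start); z up.
- cradle: Flat aluminium cradle fixed to the bench, 100 mm (x) x 240 mm (y); origin on the bench under its centre, z up. Its plate is 4 mm thick; at each end in y stands a lip 4 mm thick and 18 mm high, 232 mm apart inside; the long sides are open. The board lies in it lengthwise along y, either way round.
- stamp: Bystander: date stamp with wooden handle, 26 x 50 x 68 mm, standing on the bench at the foot of the blue shelf frame, which is solid (posts, and rails about 0.3 m up, at world x > 0.6 m, y > 0): keep the gripper and wrist clear of it. Origin under its centre.
- tape_measure: Bystander: yellow tape measure, 35 x 75 x 62 mm; origin under its centre.
- stapler: Bystander: black desk stapler, 34 x 135 x 48 mm, lying further back; origin under its centre.
- box_cutter: Bystander: yellow box cutter, 23 x 177 x 20 mm, lying near the bench front at the right; origin under its centre.
- board: The same board; origin under its centre.
- lower_box: The same lower box; origin under its centre.
- upper_box: The same upper box; origin under its centre.

How it is judged:
By the outcome, as a careful person would: the job done as asked, in the order asked, and still so for the second after the job is handed in, with the robot touching nothing.
It also fails if it takes over 72 s, if anything falls off the work surface, if the arm or the gripper's body presses on something with over 40 N, if the wrist force passes 120 N, or if a joint passes its speed limit or range.

ROBOT

A 6-joint arm with a two-finger parallel gripper is mounted at the origin on a cart in front of the work surface, level with it; the furniture and walls round the work are solid. World frame = base frame: x ahead of the robot, y to its left, z up, the work surface at z = 0. Lengths are in m, angles in degrees, forces in N, time in s.
With the tool pointing down it reaches from about 0.25 to 0.725 m from the base axis. Payload 9.7 kg.
Tool frame: the origin (TCP) lies midway between the tips of the shut fingers; the grasp point (between the pads) lies bot.hold_point_z behind it (bot.hold_point_z is the distance from the TCP to the grasp point, in m); z points along the fingers, y is the line along which they close (so a half turn about z gives the same grasp; the last joint's range is limited). The gripper opens to 85 mm and grips with 20 to 120 N. Pads are 22 mm wide; open, the fingers measure 114 mm over their backs; the gripper's body (76 mm by 85 mm) begins 54 mm behind the grasp point. The pads swing forward as they close: fully open they stand 13 mm farther back than shut.
Start: joints at [68.984, 4.979, 10.078, 95.1, 0, 90], TCP at [0.197, 0.513, 0.231] pointing down, gripper open.
Joint ranges: [-179.16, 179.16], [-48.56, 103.87], [-65.8, 70.77], [-126.05, 130.52], [-82.76, 87.17], [-180, 180]. Speed limits (degrees/s): [127.2, 127.2, 147.25, 180, 180, 180].

INTERFACE

Orientations are given as [roll, pitch, yaw] about the fixed x, y, z axes, in that order (R = Rz(yaw) Ry(pitch) Rx(roll)).
In Python, from workcell import bot, camera, camera_model, ticket gives the robot as it stands.
- The arm moves only by the tool send_rows, never from a script. Its argument "targets" is text: rows parted by semicolons, each of 5 numbers parted by spaces: the shift along the tool's x, y, z in mm, then the turn about the tool's z in degrees, then the closure in counts, from 0 (fully open) to 255 (shut). A call has 1 to 20 rows; each row is the pose to reach, as a shift and turn from the pose commanded when the call began, along the tool's axes at that moment; what a row does not reach only later rows make up. A row lasts 1/8 s, in which the tool goes at most 62.5 mm and 10.7 degrees, less where a joint would pass 70% of its speed; a pose out of reach is approached as far as the arm can. A call with a gripper value outside its range is refused whole. The fingers move at their own pace and stop on an object; "newtons" is the grip in N (left out, the last holds). Time passes only in rows, so rows that repeat a pose let the fingers close. It gives the time, the measured TCP pose, the force, the opening and the grip force at its end, in the units of the state.
- bot.get_obs(): the state, without advancing time (a new reading comes with each control period).
- camera(name): name is "side" or "top"; returns the picture (480x640x3 uint8, blue, green, red); there is no depth.
- camera_model(name): a dict with "K" (3x3 intrinsics, pixels), "pose" (4x4, takes a point from camera to world coordinates). Camera axes: x right, y down, z forward; pixel columns grow to the right and rows downward; lengths in m; the calibration is good to about 2 mm. A picture is of the moment at which its call begins. camera_model takes no time and is no camera call.
- ticket.job_done(): hands the job in; it is judged then, once.
The state is a dict: "time": time; "q": joint angles; "qd": joint speeds; "joint_efforts": joint torques, N m; "ee_pos": TCP position; "tcp_rot": TCP orientation; "wrist_force": force on the tool from outside, world axes, zero at the start; "torque": the same for the moment, N m; "opening": finger opening in m; "grasp_force": force on a finger pad.
Only numpy, scipy, OpenCV 4.12 (cv2) and the standard library are available. Lean on these libraries where they do the work, as an engineer would, in place of code of your own. Each camera call takes 0.05 s, during which the arm holds its last target. There are 200 camera calls.

## Working session

There is one attempt and no reset: what is moved stays moved. The work goes in short steps, Python scripts to look and compute and a tool call to move; the robot and the scene stay as the last step left them, time stands still between calls to the robot, and variables do not carry over. Pictures are saved under pics/ and viewed, at most 10 in all, crops included, and the job is handed in when it is done.

Besides the shell and the picture viewer there is one more tool, called after "Emit:" as name(argument=value, ...) on one line, values as JSON. send_rows: Moves the arm, as the interface text tells. Its arguments: {"type":"object","properties":{"targets":{"type":"string"},"newtons":{"type":"number"}},"required":["targets"]}

```bash
mkdir -p pics; ls; python3 - <<'E'
from workcell import bot,camera,camera_model
import cv2
print(bot.get_obs(),bot.hold_point_z)
for n in("top","side"):
    m=camera_model(n);print(n,m["K"],m["pose"])
    cv2.imwrite(f"pics/{n}0.png",camera(n))
E
```

```text
pics
{'time': 0.0, 'q': array([6.89837800e+01, 5.01169885e+00, 1.00324397e+01, 9.50986095e+01,
       1.48441841e-03, 9.00002367e+01]), 'qd': array([ 0.06334593,  0.00324951, -0.06298872,  0.00736947,  0.01576551,
       -0.01738538]), 'joint_efforts': array([-1.99059614e-03, -5.20383453e+01,  4.64807332e+01,  1.61991525e-02,
       -8.95467406e-05,  1.96096016e-05]), 'ee_pos': array([0.19715698, 0.51319782, 0.23055928]), 'tcp_rot': array([-1.79922131e+02, -1.48409533e-03,  1.58983541e+02]), 'wrist_force': array([ 0.00421821,  0.66466861, -0.60263256]), 'torque': array([-0.05694394,  0.00918515, -0.04304676]), 'grasp_force': 0.0, 'opening': 0.08549616175037902} 0.0187
top [[594.22314055   0.         316.67782322]
 [  0.         594.22314055 250.37064959]
 [  0.           0.           1.        ]] [[ 0.02062383 -0.99638551  0.08240497  0.42443181]
 [-0.99974358 -0.02132365 -0.00762133 -0.10961579]
 [ 0.00935095 -0.08222666 -0.99656979  1.60822188]
 [ 0.          0.          0.          1.        ]]
side [[560.12302232   0.         316.64604564]
 [  0.         560.12302232 248.32876404]
 [  0.           0.           1.        ]] [[ 0.26743442  0.54314823 -0.79590755  1.4886866 ]
 [ 0.96349786 -0.14021199  0.22806242 -0.36106162]
 [ 0.01227592 -0.82784697 -0.56081967  0.74883489]
 [ 0.          0.          0.          1.        ]]
```

View pics/top0.png

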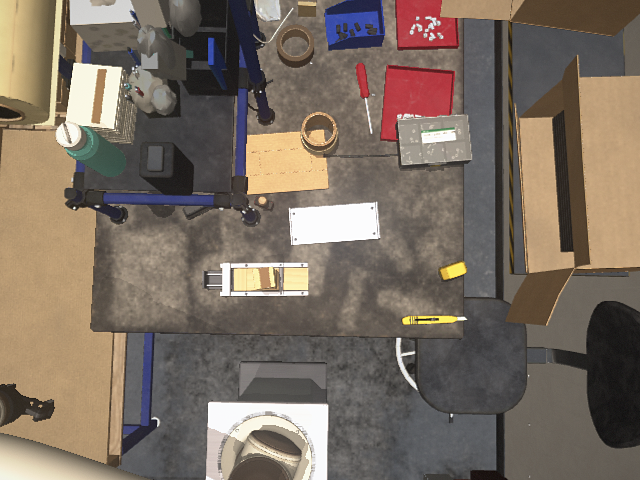

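View pics/side0.png

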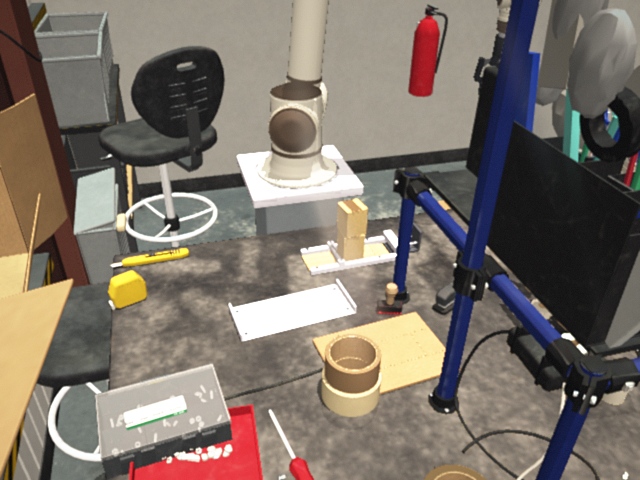

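The top view shows the station at about (220–308, 262–297), with the ejector on its left (206), and the cradle at about (290–380, 203–245). I'll enlarge these.

```bash
python3 - <<'E'
import cv2
a=cv2.imread("pics/top0.png")[195:305,195:390]
cv2.imwrite("pics/topc.png",cv2.resize(a,None,fx=4,fy=4,interpolation=cv2.INTER_CUBIC))
a=cv2.imread("pics/side0.png")[190:345,220:425]
cv2.imwrite("pics/sidec.png",cv2.resize(a,None,fx=3.8,fy=3.8,interpolation=cv2.INTER_CUBIC))
E
```

```text
(no output)
```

View pics/topc.png

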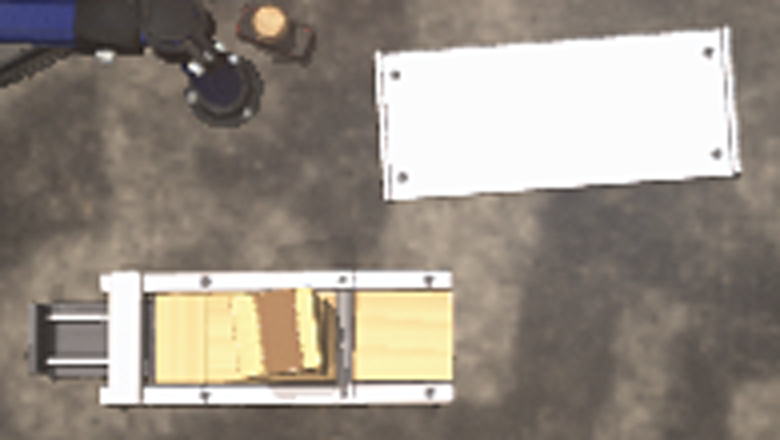

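View pics/sidec.png

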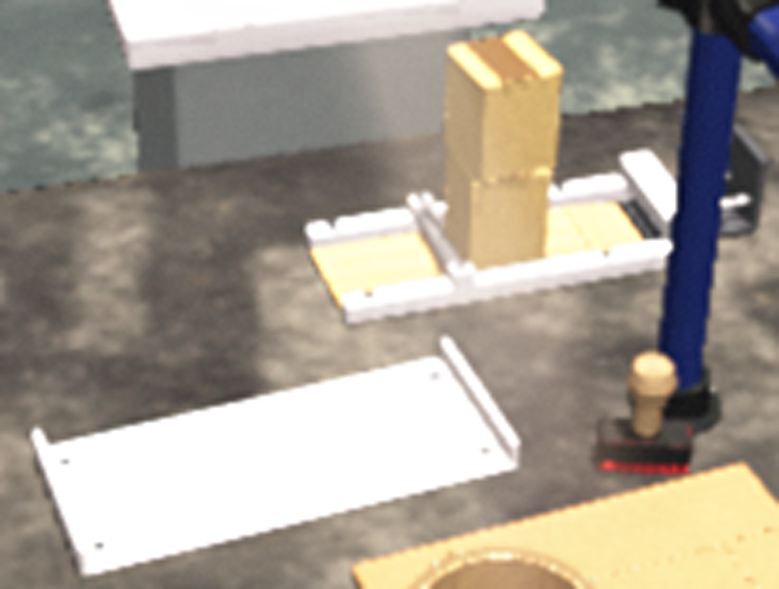

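The top crop shows the exit rail ends at about (452,272) and (452,401) and the rail/ejector ends near (101,275) and (101,404). The cradle corners are about (376,53), (388,200), (728,29) and (740,174). The tab is at (30–48, 303–377).

```bash
cat > h.py <<'E'
import numpy as np
from workcell import bot,camera,camera_model
def ray(n,u,v,z):
    m=camera_model(n);K=m["K"];T=m["pose"]
    d=T[:3,:3]@np.linalg.solve(K,[u,v,1.]);o=T[:3,3]
    return (o+d*(z-o[2])/d[2])
def proj(n,p):
    m=camera_model(n);T=m["pose"];c=T[:3,:3].T@(np.asarray(p)-T[:3,3]);q=m["K"]@c;return q[:2]/q[2]
E
python3 - <<'E'
from h import *
t=lambda u,v,z:print("top",u,v,z,ray("top",195+u/4,195+v/4,z).round(4))
s=lambda u,v,z:print("side",u,v,z,ray("side",220+u/3.8,190+v/3.8,z).round(4))
for p in [(452,271,.014),(452,291,.014),(452,382,.014),(452,402,.014),(101,275,.014),(101,404,.014),(143,270,.028),(143,405,.028),(346,290,.021),(346,382,.021),(30,303,.056),(30,377,.056),
 (376,53,.018),(388,200,.018),(728,29,.018),(740,174,.018),(396,75,.004),(403,177,.004),(708,52,.004),(717,154,.004)]:t(*p)
for p in [(306,228,.014),(348,318,.014),(348,298,.014),(328,228,.014),(40,432,.018),(85,572,.004),(444,340,.018),(518,450,.018),(518,468,.004),(66,461,.004),(98,546,.004),(436,376,.004),(486,451,.004),
 (447,47,.138),(520,32,.138),(562,72,.138),(490,88,.138),(763,160,.056),(728,128,.056)]:s(*p)
E
```

```text
top 452 271 0.014 [ 0.5224 -0.0992  0.014 ]
top 452 291 0.014 [ 0.5089 -0.0995  0.014 ]
top 452 382 0.014 [ 0.448  -0.1008  0.014 ]
top 452 402 0.014 [ 0.4347 -0.1011  0.014 ]
top 101 275 0.014 [0.5147 0.1361 0.014 ]
top 101 404 0.014 [0.4285 0.1332 0.014 ]
top 143 270 0.028 [0.5178 0.1062 0.028 ]
top 143 405 0.028 [0.4284 0.1033 0.028 ]
top 346 290 0.021 [ 0.5077 -0.0287  0.021 ]
top 346 382 0.021 [ 0.4464 -0.0303  0.021 ]
top 30 303 0.056 [0.4931 0.1753 0.056 ]
top 30 377 0.056 [0.4449 0.1735 0.056 ]
top 376 53 0.018 [ 0.6684 -0.0447  0.018 ]
top 388 200 0.018 [ 0.569  -0.0552  0.018 ]
top 728 29 0.018 [ 0.69   -0.2823  0.018 ]
top 740 174 0.018 [ 0.5916 -0.2916  0.018 ]
top 396 75 0.004 [ 0.6558 -0.0581  0.004 ]
top 403 177 0.004 [ 0.5861 -0.0645  0.004 ]
top 708 52 0.004 [ 0.6762 -0.2704  0.004 ]
top 717 154 0.004 [ 0.6064 -0.2774  0.004 ]
side 306 228 0.014 [ 0.4431 -0.1004  0.014 ]
side 348 318 0.014 [ 0.5385 -0.0995  0.014 ]
side 348 298 0.014 [ 0.5197 -0.0944  0.014 ]
side 328 228 0.014 [ 0.4465 -0.0874  0.014 ]
side 40 432 0.018 [ 0.6004 -0.2861  0.018 ]
side 85 572 0.004 [ 0.6977 -0.2788  0.004 ]
side 444 340 0.018 [ 0.5775 -0.0537  0.018 ]
side 518 450 0.018 [ 0.6791 -0.0442  0.018 ]
side 518 468 0.004 [ 0.6776 -0.0429  0.004 ]
side 66 461 0.004 [ 0.6109 -0.2748  0.004 ]
side 98 546 0.004 [ 0.6806 -0.2693  0.004 ]
side 436 376 0.004 [ 0.5909 -0.0621  0.004 ]
side 486 451 0.004 [ 0.66   -0.0551  0.004 ]
side 447 47 0.138 [ 0.4586 -0.0191  0.138 ]
side 520 32 0.138 [0.452 0.028 0.138]
side 562 72 0.138 [0.5025 0.0361 0.138 ]
side 490 88 0.138 [ 0.5094 -0.0095  0.138 ]
side 763 160 0.056 [0.5012 0.172  0.056 ]
side 728 128 0.056 [0.4614 0.1663 0.056 ]
```

Emit:
send_rows(targets="-30 -15 0 6 255; -72 -36 0 13 255; -109 -54 0 20 255; -145 -72 0 27 255; -182 -91 0 34 255; -218 -109 0 40 255; -254 -127 0 47 255; -290 -145 0 54 255; -327 -164 0 61 255; -363 -182 0 67.3 255; -363 -182 0 67.3 255; -363 -182 50 67.3 255; -363 -182 90 67.3 255; -363 -182 90 67.3 255")

```text
time: 1.85
ee_pos: [0.4688, 0.2131, 0.1385]
tcp_rot: [-179.7, 0.1, 91.8]
wrist_force: [-0.1, 0.5, 0.9]
opening: 0.0004
grasp_force: 0.0
```

```bash
python3 - <<'E'
from h import *
import cv2
p=bot.get_obs()["ee_pos"];print(p, proj("top",p),proj("side",p))
o=[]
for n in("top","side"):
    u,v=proj(n,p).round().astype(int)-[50,40]
    im=cv2.resize(camera(n)[v:v+75,u:u+100],None,fx=4,fy=4,interpolation=cv2.INTER_CUBIC);o.append(im);print(n,u,v)
cv2.imwrite("pics/hov.png",np.hstack(o))
E
```

```text
[0.46876233 0.21308038 0.13847579] [180.70126081 278.66548421] [435.61335004 192.01699875]
top 131 239
side 386 152
```

View pics/hov.png

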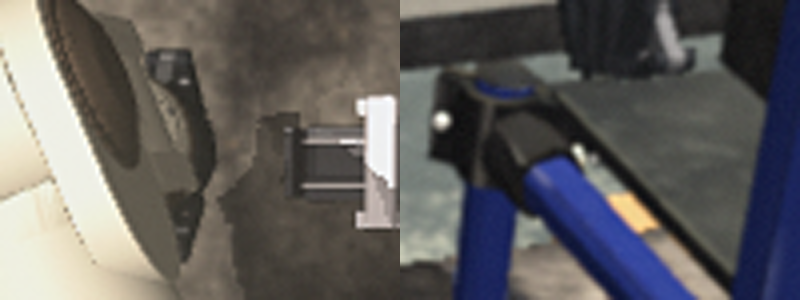

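The top view shows the shut gripper behind the tab, with its centre row about 157 against about 162 for the tab, so they line up within a few mm. Next I'll go down and approach.

Emit:
send_rows(targets="0 2 40 0 255; 0 2 80 0 255; 0 2 105 0 255; 0 2 116 0 255; 0 2 116 0 255; -5 2 116 0 255; -10 2 116 0 255; -14 2 116 0 255; -17 2 116 0 255; -17 2 116 0 255")

```text
time: 3.2
ee_pos: [0.4733, 0.1962, 0.0253]
tcp_rot: [180.0, -0.0, 91.7]
wrist_force: [0.2, -0.6, 0.3]
opening: 0.0
grasp_force: 0.0
```

Emit:
send_rows(targets="-2 0 0 0 255; -4 0 0 0 255; -6 0 0 0 255; -8 0 0 0 255; -10 0 0 0 255; -12 0 0 0 255; -12 0 0 0 255")

```text
time: 4.08
ee_pos: [0.4737, 0.1843, 0.0253]
tcp_rot: [-180.0, -0.0, 91.7]
wrist_force: [0.3, 2.1, 0.2]
opening: 0.0006
grasp_force: 0.9
```

Emit:
send_rows(targets="-2 0 0 0 255; -5 0 0 0 255; -9 0 0 0 255; -13 0 0 0 255; -17 0 0 0 255; -21 0 0 0 255; -25 0 0 0 255; -29 0 0 0 255; -33 0 0 0 255; -36 0 0 0 255; -36 0 0 0 255")

```text
time: 5.45
ee_pos: [0.4747, 0.1483, 0.0253]
tcp_rot: [-180.0, -0.0, 91.7]
wrist_force: [-0.1, 5.3, -0.6]
opening: -0.0001
grasp_force: 2.5
```

Emit:
send_rows(targets="-2 0 0 0 255; -4 0 0 0 255; -5 0 0 0 255; -5 0 0 0 255")

```text
time: 5.95
ee_pos: [0.4748, 0.1438, 0.0253]
tcp_rot: [-180.0, -0.1, 91.7]
wrist_force: [-1.4, 8.1, -1.5]
opening: -0.0001
grasp_force: 4.1
```

Emit:
send_rows(targets="-1 0 0 0 255; -1.5 0 0 0 255; -1.5 0 0 0 255")

```text
time: 6.32
ee_pos: [0.4748, 0.1437, 0.0254]
tcp_rot: [-180.0, -0.2, 91.8]
wrist_force: [-0.6, 16.6, -2.4]
opening: -0.0001
grasp_force: 8.2
```

The ejector reached its stop: the force rose to 16.6 N with no further movement. I'll back off gently and then go up.

Emit:
send_rows(targets="2 0 0 0 255; 5 0 0 0 255; 10 0 0 0 255; 15 0 0 0 255; 20 0 0 0 255; 25 0 0 0 255; 30 0 0 0 255; 35 0 0 0 255; 40 0 0 0 255; 45 0 0 0 255; 50 0 0 0 255; 57 0 0 0 255; 65 0 0 0 255; 70 0 0 0 255; 70 0 -40 0 255; 70 0 -90 0 255; 70 0 -140 0 255; 70 0 -190 0 255; 70 0 -205 0 255; 70 0 -205 0 200")

```text
time: 8.82
ee_pos: [0.4732, 0.2122, 0.2306]
tcp_rot: [179.9, -0.0, 91.7]
wrist_force: [0.0, 1.2, 0.3]
opening: 0.0171
grasp_force: 0.0
```

Emit:
send_rows(targets="-30 0 0 0 0; -70 0 0 0 0; -115 0 0 0 0; -160 0 0 0 0; -205 0 0 0 0; -250 0 0 0 0; -290 0 0 0 0; -320 -2 0 0 0; -335 -2 0 0 0; -335 -2 0 0 0; -335 -2 50 0 0; -335 -2 100 0 0; -335 -2 110 0 0; -335 -2 110 0 0")

```text
time: 10.58
ee_pos: [0.4808, -0.1223, 0.121]
tcp_rot: [-180.0, -0.0, 91.7]
wrist_force: [-0.5, -0.1, -0.4]
opening: 0.0856
grasp_force: 0.0
```

```bash
python3 - <<'E'
from h import *
import cv2
b=bot.get_obs();p=b["ee_pos"];print(p,b["tcp_rot"],proj("top",p),proj("side",p))
o=[]
for n,(u,v,w,h) in dict(top=(195,235,130,90),side=(265,160,130,120)).items():
    im=camera(n)[v:v+h,u:u+w];im=cv2.copyMakeBorder(im,0,120-h,0,0,0);o.append(cv2.resize(im,None,fx=3,fy=3,interpolation=cv2.INTER_CUBIC))
cv2.imwrite("pics/ex.png",np.hstack(o))
E
```

```text
[ 0.48083882 -0.12234267  0.12097874] [-1.79998579e+02 -6.76070418e-03  9.17353319e+01] [316.66975141 276.89064113] [294.75686014 220.00858335]
```

View pics/ex.png

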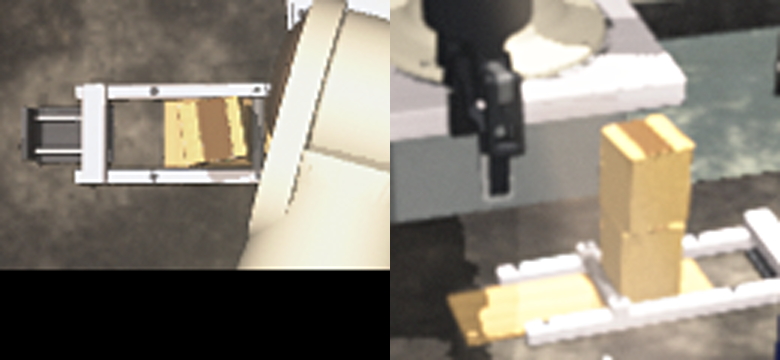

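The ejector is back out, the boxes are standing and the board end sticks out (side crop corners about (448,294) and (468,343)). The near fingertip is at about (484–512, 193).

```bash
python3 - <<'E'
from h import *
p=np.array([0.4808,-.1223,.121])
for dz in(0,.013):
  for dx in(.0427,.057):
    for dy in(-.011,.011): print(dz,dx,dy,((proj("side",p+[dx,dy,dz])-[265,160])*3+[390,0]).round(1))
for u,v,z in((448,294,.006),(468,343,.003),(527,322,.014),(497,268,.014)): print(ray("side",265+(u-390)/3,160+v/3,z).round(4))
E
```

```text
0 0.0427 -0.011 [478.4 212.8]
0 0.0427 0.011 [509.  208.6]
0 0.057 -0.011 [483.3 223.5]
0 0.057 0.011 [514.1 219.2]
0.013 0.0427 -0.011 [478.3 196.9]
0.013 0.0427 0.011 [509.  192.8]
0.013 0.057 -0.011 [483.2 207.6]
0.013 0.057 0.011 [514.2 203.3]
[ 0.4541 -0.1417  0.006 ]
[ 0.5152 -0.1404  0.003 ]
[ 0.5152 -0.0953  0.014 ]
[ 0.4405 -0.0994  0.014 ]
```

Emit:
send_rows(targets="0 1 40 0 0; 0 1 80 0 0; 0 1 105 0 0; 0 1 118 0 0; 0 1 124.5 0 0; 0 1 124.5 0 0; 0 1 124.5 0 50; 0 1 124.5 0 150; 0 1 124.5 0 150; 0 1 124.5 0 150; 0 1 124.5 0 150", newtons=30)

```text
time: 12.05
ee_pos: [0.4823, -0.1232, -0.0031]
tcp_rot: [179.9, 0.0, 91.7]
wrist_force: [-2.2, 0.4, 6.5]
opening: 0.0588
grasp_force: 31.8
```

Emit:
send_rows(targets="0 0 -0.5 0 150; -0.5 0 -0.5 0 150; -1.5 0 -0.5 0 150; -3 0 -0.5 0 150; -5 0 -0.5 0 150; -8 0 -0.5 0 150; -12 0 -0.5 0 150; -16 0 -0.5 0 150; -20 0 -0.5 0 150; -24 0 -0.5 0 150; -28 0 -0.5 0 150; -32 0 -0.5 0 150; -36 0 -0.5 0 150; -40 0 -0.5 0 150; -44 0 -0.5 0 150; -47 0 -0.5 0 150; -49 0 -0.5 0 150; -50 0 -0.5 0 150; -50 0 -0.5 0 150", newtons=50)

```text
time: 14.42
ee_pos: [0.4839, -0.1727, -0.0028]
tcp_rot: [179.9, -0.0, 91.7]
wrist_force: [0.2, 3.9, 7.9]
opening: 0.0579
grasp_force: 53.3
```

```bash
python3 - <<'E'
from h import *
import cv2
im=camera("side")[160:290,235:425]
cv2.imwrite("pics/pull.png",cv2.resize(im,None,fx=4,fy=4,interpolation=cv2.INTER_CUBIC))
E
```

```text
(no output)
```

View pics/pull.png

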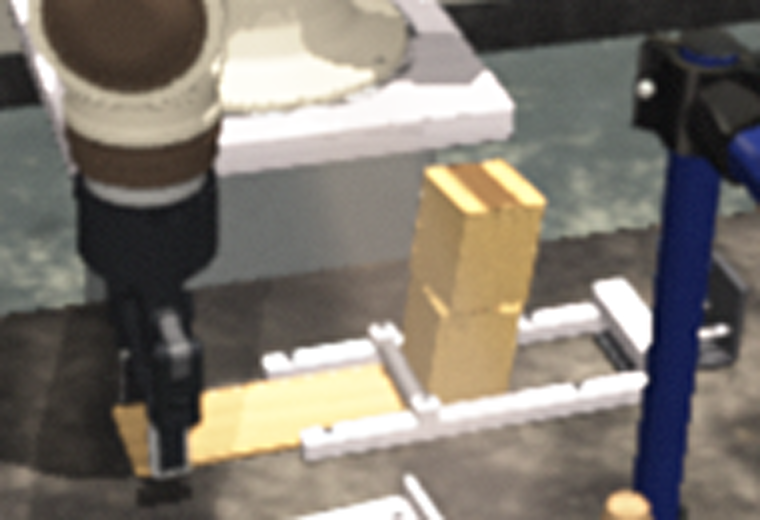

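The board follows the gripper and the boxes stand on its bevelled rear, slightly tilted. I'll keep pulling slowly, at about 0.024–0.03 m/s.

Emit:
send_rows(targets="-1 0 0 0 150; -3 0 0 0 150; -6 0 0 0 150; -9 0 0 0 150; -12 0 0 0 150; -15 0 0 0 150; -18 0 0 0 150; -21 0 0 0 150; -24 0 0 0 150; -27 0 0 0 150; -30 0 0 0 150; -33 0 0 0 150; -36 0 0 0 150; -39 0 0 0 150; -42 0 0 0 150; -45 0 0 0 150; -48 0 0 0 150; -51 0 0 0 150; -54 0 0 0 150; -57 0 0 0 150")

```text
time: 16.98
ee_pos: [0.4855, -0.2296, -0.0028]
tcp_rot: [179.9, -0.0, 91.7]
wrist_force: [-0.5, 3.8, 8.3]
opening: 0.058
grasp_force: 53.3
```

Emit:
send_rows(targets="-4 0 0 0 150; -9 0 0 0 150; -14 0 0 0 150; -19 0 0 0 150; -24 0 0 0 150; -29 0 0 0 150; -34 0 0 0 150; -39 0 0 0 150; -44 0 0 0 150; -49 0 0 0 150; -54 0 0 0 150; -59 0 0 0 150; -62 0 0 0 150; -64 0 0 0 150; -65 0 0 0 150; -65 0 0 0 150")

```text
time: 18.98
ee_pos: [0.4874, -0.2947, -0.0028]
tcp_rot: [179.9, -0.0, 91.7]
wrist_force: [0.2, 3.3, 6.5]
opening: 0.0578
grasp_force: 53.3
```

```bash
python3 - <<'E'
from h import *
import cv2
im=camera("side")[165:315,185:375]
cv2.imwrite("pics/out.png",cv2.resize(im,None,fx=4,fy=4,interpolation=cv2.INTER_CUBIC))
E
```

```text
(no output)
```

View pics/out.png

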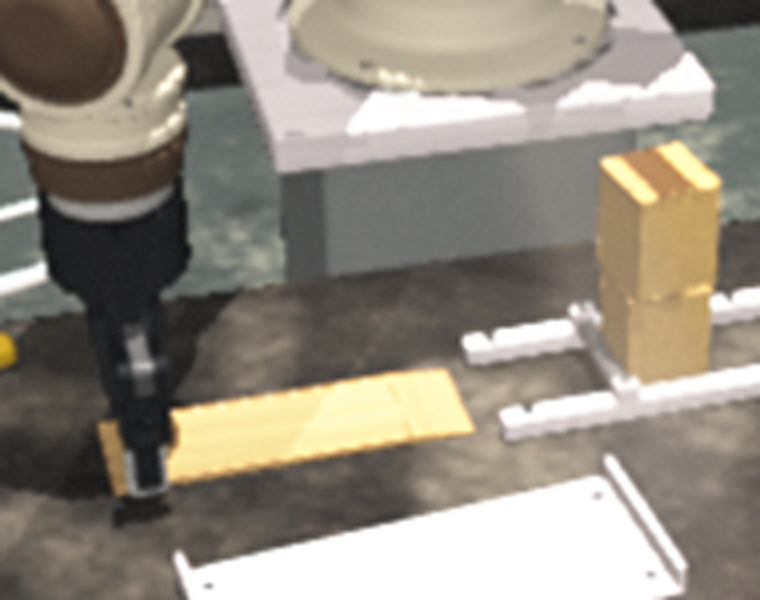

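The board is clear of the rails (rear corners at (445,369) and (472,432), front at (98,424) and (118,495)), and the boxes stand one on the other. I'll measure the board for a re-grip at its centre.

```bash
python3 - <<'E'
from h import *
P=[ray("side",185+u/4,165+v/4,z) for u,v,z in((98,424,.006),(118,488,.006),(445,369,.002),(472,432,.002))]
for p in P:print(p.round(4))
print(np.mean(P,0).round(4))
for u,v,z in ((462,350,.014),(506,424,.014),(613,458,.018),(685,565,.018)):print(ray("side",185+u/4,165+v/4,z).round(4))
E
```

```text
[ 0.4615 -0.3137  0.006 ]
[ 0.5219 -0.3099  0.006 ]
[ 0.4525 -0.1131  0.002 ]
[ 0.5157 -0.1131  0.002 ]
[ 0.4879 -0.2124  0.004 ]
[ 0.4531 -0.103   0.014 ]
[ 0.5289 -0.0971  0.014 ]
[ 0.5783 -0.0508  0.018 ]
[ 0.6726 -0.0422  0.018 ]
```

Emit:
send_rows(targets="0 0 0 0 70; 0 0 0 0 60; 0 0 0 0 0; 0 0 0 0 0; 0 0 0 0 0; 10 0 -2 0 0; 30 0 -2 0 0; 50 0 -2 0 0; 70 0 -2 0 0; 81 0 0 0 0; 81 0 0 0 0; 81 0 0 0 50; 81 0 0 0 150; 81 0 0 0 150; 81 0 0 0 150; 81 0 0 0 150", newtons=50)

```text
time: 21.02
ee_pos: [0.4847, -0.2146, -0.0031]
tcp_rot: [180.0, 0.0, 91.6]
wrist_force: [-0.9, -0.2, 5.1]
opening: 0.0579
grasp_force: 53.6
```

Emit:
send_rows(targets="0 0 -5 0 150; 0 0 -15 0 150; 0 0 -30 0 150; 0 0 -45 0 150; 0 0 -60 0 150; 0 0 -60 0 150; 6 20 -60 -1 150; 12 40 -60 -2 150; 18 60 -60 -3 150; 24 80 -60 -3.9 150; 30 100 -60 -3.9 150; 36 120 -60 -3.9 150; 41 138 -60 -3.9 150; 44 149.5 -60 -3.9 150; 44 149.5 -60 -3.9 150; 44 149.5 -60 -3.9 150", newtons=60)

```text
time: 23.02
ee_pos: [0.632, -0.1658, 0.0561]
tcp_rot: [-180.0, -0.0, 95.6]
wrist_force: [0.4, 1.0, -0.8]
opening: 0.0573
grasp_force: 64.0
```

```bash
python3 - <<'E'
from h import *
import cv2
im=camera("side")[200:345,205:395]
cv2.imwrite("pics/over.png",cv2.resize(im,None,fx=4,fy=4,interpolation=cv2.INTER_CUBIC))
E
```

```text
(no output)
```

View pics/over.png

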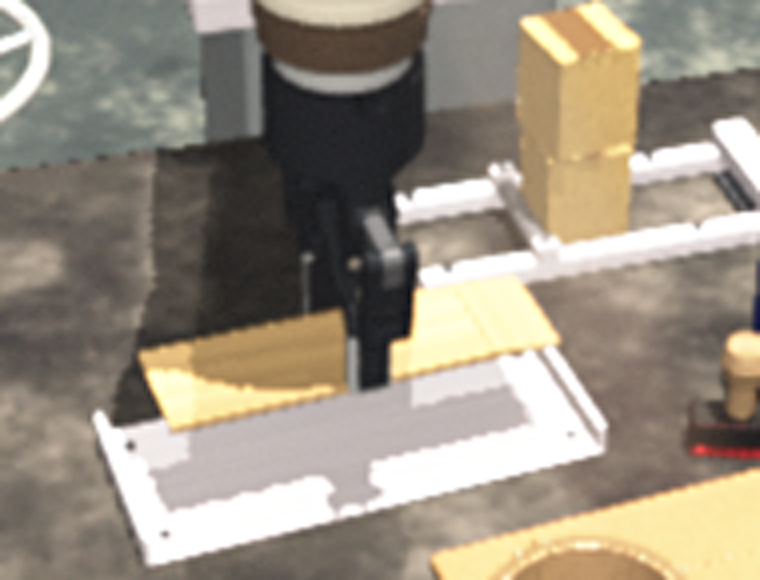

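The board is held level over the cradle, with corners at about (138,352), (172,422), (523,278) and (560,343). The cradle lips run (97,412)–(150,560) and (542,347)–(605,432).

```bash
python3 - <<'E'
from h import *
f=lambda u,v,z:ray("side",205+u/4,200+v/4,z)
B=[f(*p) for p in((138,352,.065),(172,422,.065),(523,278,.061),(560,343,.061))]
C=[f(*p) for p in((132,445,.004),(165,533,.004),(572,435,.004))]
C2=[f(*p) for p in((97,412,.018),(605,432,.018),(542,347,.018))]
for p in B+C+C2:print(p.round(4))
print("board",np.mean(B,0),"cradle by diagonal holes",(C[0]+C[2])/2,"lips",(C2[0]+C2[1])/2)
E
```

```text
[ 0.6142 -0.267   0.065 ]
[ 0.6712 -0.2599  0.065 ]
[ 0.5979 -0.0639  0.061 ]
[ 0.6549 -0.0622  0.061 ]
[ 0.611  -0.2735  0.004 ]
[ 0.6796 -0.2683  0.004 ]
[ 0.6602 -0.055   0.004 ]
[ 0.5976 -0.2883  0.018 ]
[ 0.6778 -0.0439  0.018 ]
[ 0.6037 -0.0538  0.018 ]
board [ 0.634574   -0.16324806  0.063     ] cradle by diagonal holes [ 0.63562515 -0.1642639   0.004     ] lips [ 0.63771675 -0.16613061  0.018     ]
```

The board is aligned with the cradle within about 2 mm, so I'll lower it.

Emit:
send_rows(targets="-1 1 8 0 150; -1 1 18 0 150; -1 1 28 0 150; -1 1 38 0 150; -1 1 45 0 150; -1 1 50 0 150; -1 1 53 0 150; -1 1 54 0 150; -1 1 54 0 150")

```text
time: 24.2
ee_pos: [0.6337, -0.1665, 0.0025]
tcp_rot: [180.0, 0.0, 95.6]
wrist_force: [-0.3, -0.8, -0.1]
opening: 0.0575
grasp_force: 64.0
```

Emit:
send_rows(targets="0 0 0.5 0 150; 0 0 1 0 150; 0 0 1.4 0 150; 0 0 1.4 0 150")

```text
time: 24.7
ee_pos: [0.6337, -0.1665, 0.0011]
tcp_rot: [180.0, 0.0, 95.6]
wrist_force: [-0.6, 0.2, 0.8]
opening: 0.0576
grasp_force: 64.2
```

Emit:
send_rows(targets="0 0 0.3 0 150; 0 0 0.6 0 150; 0 0 0.6 0 150")

```text
time: 25.08
ee_pos: [0.6337, -0.1665, 0.001]
tcp_rot: [180.0, 0.0, 95.6]
wrist_force: [-2.6, 1.9, 6.9]
opening: 0.0576
grasp_force: 64.8
```

Contact shows as 6.9 N upward. I'll release gently and rise.

Emit:
send_rows(targets="0 0 0 0 72; 0 0 0 0 65; 0 0 0 0 50; 0 0 0 0 0; 0 0 0 0 0; 0 0 0 0 0; 0 0 -5 0 0; 0 0 -20 0 0; 0 0 -50 0 0; 0 0 -90 0 0; 0 0 -130 0 0; 0 0 -150 0 0; -40 -60 -150 0 0; -80 -120 -150 0 0; -110 -180 -150 0 0; -110 -200 -150 0 0; -110 -200 -150 0 0")

```text
time: 27.2
ee_pos: [0.4434, -0.2966, 0.1522]
tcp_rot: [179.9, 0.1, 95.4]
wrist_force: [0.7, -0.6, 1.0]
opening: 0.0856
grasp_force: 0.0
```

```bash
python3 - <<'E'
from h import *
import cv2
im=np.hstack([camera("side")[185:345,205:425],camera("top")[185:345,195:395]])
print(bot.get_obs()["time"])
cv2.imwrite("pics/fin.png",cv2.resize(im,None,fx=1.9,fy=1.9,interpolation=cv2.INTER_CUBIC))
E
```

```text
27.3
```

View pics/fin.png

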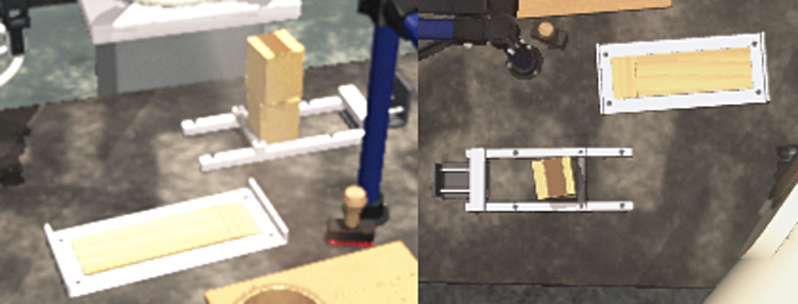

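The board lies flat between the lips of the cradle (top view about (610–752, 48–100)). The boxes stand stacked at (533–577, 158–200), the ejector is out and the stamp has not moved.

```bash
python3 -c "
from workcell import ticket
print(ticket.job_done())"
```

```text
the job is handed in; nothing more can be done
None
```

The job is handed in at 27.3 s: the board lies flat in the cradle between its lips, the two boxes still stand stacked in the station, and the ejector is back out; no verdict was returned.

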